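# Seat a notched metal blank in the keyed nest by feel and lock it

### The arm

A 6-joint arm with a two-finger parallel gripper is mounted at the origin on a cart in front of the work surface, level with it; the furniture and walls round the work are solid. World frame = base frame: x ahead of the robot, y to its left, z up, the work surface at z = 0. Lengths are in mm, angles in rad, forces in N, time in s.
With the tool pointing down it reaches from about 375 to 750 mm from the base axis. Payload 9 kg.
Tool frame: the origin (TCP) lies midway between the tips of the shut fingers; the grasp point (between the pads) lies 19 mm behind it; z points along the fingers, y is the direction in which the jaws open and shut (so a half turn about z gives the same grasp; the last joint's range is limited). The gripper opens to 85 mm and grips with 20 to 120 N. Pads are 22 mm wide; open, the fingers measure 114 mm over their backs; the gripper's body (76 mm by 85 mm) begins 54 mm behind the grasp point. The pads swing forward as they close: fully open they stand 13 mm farther back than shut.
Start: joints at [0.941, 0.104, 0.097, 1.564, 0, 1.353], TCP at [240.163, 549.871, 231.331] pointing down, gripper open.
Joint ranges: [-2.99, 2.99], [-0.84, 1.86], [-1.1, 1.16], [-1.84, 2.11], [-1.51, 1.56], [-3.14, 3.14]. Speed limits (rad/s): [2.22, 2.22, 2.57, 3.14, 3.14, 3.14].

### API

Orientations are given as a rotation vector (axis times angle).
In Python, from bench import bot gives the robot as it stands.
- The arm moves only by the tool send_rows, never from a script. Its argument "series" is a list of rows, each a list of 4 numbers: the shift along the tool's x, y, z in m, then the turn about the tool's z in rad. A call has 1 to 20 rows; each row is the pose to reach, as a shift and turn from the pose commanded when the call began, along the tool's axes at that moment; what a row does not reach only later rows make up. A row lasts 1/8 s, in which the tool goes at most 62.5 mm and 10.7 degrees, less where a joint would pass 70% of its speed; a pose out of reach is approached as far as the arm can. A call with a gripper value outside its range is refused whole. "claw" is the opening, from 0 (shut) to 1 (fully open), set as the call begins (left out, the last holds). The fingers move at their own pace and stop on an object; "newtons" is the grip in N (left out, the last holds). Time passes only in rows, so rows that repeat a pose let the fingers close. It gives the time, the measured TCP pose, the force and the opening at its end, in the units of the state.
- bot.get_state(): the state, without advancing time (a new reading comes with each control period).
- bot.read_camera(name): name is "scene" or "top" or "wrist"; returns the picture (420x560x3 uint8, red, green, blue); there is no depth.
- bot.calibration(name): a dict with "camera_matrix" (3x3 intrinsics, pixels), "extrinsics" (4x4, takes a point from world to camera coordinates). Camera axes: x right, y up, looking along -z (the intrinsics and any distortion apply to the point x, -y, -z); pixel columns grow to the right and rows downward; lengths in mm; the calibration is good to about 2 mm. A picture is of the moment at which its call begins: read the wrist's pose just before it. calibration takes no time and is no camera call; for the wrist camera it gives the pose at the moment of the call.
- bot.job_done(): hands the job in, once; it reports no verdict.
Trained networks look in the newest picture that a camera, given by its name, has taken for a name from the list of things; names that differ only in an ending like _2 or _b are one class to them, and where a whole thing is asked for, a point or a joint stands for the part that bears it (a point fixed in the world has none). Each returns a list of dicts, best first, with "confidence" (0 to 1); they miss things now and then, are a little off and sometimes report something else, mostly with a low value. They report only what shows in the picture. A call takes as long as a camera call.
- bot.trace(name, camera): "pixels" (420x560 bool, what is visible of it).
- bot.place_of(name, camera): "at" ([x, y, z] in mm, in world coordinates, good to about 4 mm: a listed point, or the origin of a listed thing).
The state is a dict: "time_s": time; "qpos": joint angles; "joint_velocities": joint speeds; "joint_efforts": joint torques, N m; "position": TCP position; "orientation": TCP orientation; "contact_force": force on the tool from outside, world axes, zero at the start; "moment": the same for the moment, N m; "opening": finger opening in mm.
Only numpy, scipy, OpenCV 4.12 (cv2) and the standard library are available. Lean on these libraries where they do the work, as an engineer would, in place of code of your own. Each camera call takes 0.05 s, during which the arm holds its last target.

### The job

Take the notched metal blank by its black grip, set it in the round pocket of the blue nest and gently turn it while feeling for the key, until its notch drops over the key and the blank sits fully home; never force it down. Then swing the nest's arm by its red knob about a quarter turn until its nose lies over the blank to lock it in, and leave the cup, bottle and timer where they stand.

Things in the scene. Friction and masses are not known exactly. Their poses are not given: they have to be found in the camera images.
- blank_grip (a point): Centre of the loose blank's upright black grip bar: 12 mm along the blank's x, 30 mm along its y, 44 mm high, on the middle of the disc. This point is 42 mm above the disc's underside, 22 mm above its top. Axes as the blank's.
- blank: Aluminium disc with the grip, 70 mm in diameter, 20 mm thick (64 mm with grip), about 0.18 kg; origin under its centre, z up. One notch, 13 mm wide and 8.5 mm deep, runs down through the rim at its -x side. Starts standing on the bench, grip up, notch within 35 degrees of facing the robot.
- nest: Fixed holder: grey plate 150 x 176 x 10 mm carrying a blue block, 94 x 94 mm, top 26 mm above the bench, with a round pocket. Origin on the pocket's axis at bench height, z up. Pocket 73 mm in diameter (1.5 mm play all round the blank). With the blank home the grip's centre is 52 mm above the bench; on top of the key it is 9 mm higher, the disc 7 mm inside the pocket.
- pocket (a point): Centre of the pocket's floor, 16 mm below the block's top; axes as the nest's. At the wall stands one dark steel key, 10 mm wide, 9 mm high, 7 mm radially, fixed at an unmeasured angle up to 43 degrees either way from the nest's -x side. The blank goes down only with its notch within about 0.05 rad of it; the key does not turn with the blank.
- swing_arm (a joint): Angle (rad) of the nest's steel arm about an upright pivot. 0: nose to the nest's -x, knob to +x, clear of the pocket. Grows clockwise from above; at 1.57 nose to +y over the disc's rim, knob to -y; stop at 1.6. Starts at 0 to 0.25, stays where left, needs about 2 N at the knob. Nose underside 32.5 mm above the bench: it passes only over a blank fully home (top at 30 mm).
- red_knob (a point): Centre of the arm's upright red knob, a round pin 14 mm in diameter, 39.5 to 69.5 mm above the bench (this point 54.5 mm), 40 mm from the pivot.
- swing_pivot (a point): Point on the arm's pivot axis at the height of the knob's centre; 62 mm from the pocket's axis, towards the nest's -y.
- cup: Stainless cup, 70 mm in diameter, 85 mm high, origin under its centre; a bystander.
- bottle: Plastic bottle with a red spout, 53 mm in diameter, 169 mm high, origin under its centre; a bystander.
- timer: Small white timer with buttons, 62 x 68 x 21 mm, origin under its centre; a bystander.

How it is judged (in metres and radians):
On the way, in this order (a step that is already met when the one before it is completed fails the run):
1. the blank is fully home in the pocket (z of blank_grip in the frame of nest below 0.055 m and horizontal distance between blank_grip and nest below 0.005 m and angle between blank_grip's own z axis and vertical below 0.07 rad), for 0.2 s.
2. the swing arm is turned over the blank (value of joint swing_arm above 1.3 rad), for 0.2 s.
At the end, for the whole second after the job is handed in: The blank lies on the pocket floor (grip centre less than 55 mm above the nest's underside, within 5 mm of the pocket's axis, tilt under 0.07 rad), at rest, and the swing arm is turned to more than 1.3 rad, its nose over the blank (all of step 1 and value of joint swing_arm above 1.3 rad and linear speed of blank below 0.02 m/s); the robot touches nothing.
It fails at once if the blank pressed on the nest with more than 50 N (contact force between blank and nest above 50 N).
It fails at once if the cup, bottle or timer moved more than 30 mm (distance of any of cup, bottle, timer from where it was at the start of the episode above 0.03 m).
It also fails if it takes over 72 s, if anything falls off the work surface, if the arm or the gripper's body presses on something with over 40 N, if the wrist force passes 120 N, or if a joint passes its speed limit or range.

## Working session

There is one attempt and no reset: what is moved stays moved. The work goes in short steps, Python scripts to look and compute and a tool call to move; the robot and the scene stay as the last step left them, time stands still between calls to the robot, and variables do not carry over. Pictures are saved under pics/ and viewed, and the job is handed in when it is done.

Besides the shell and the picture viewer there is one more tool, called after "Call:" as name([rows], argument=value, ...), one row to a line, values as JSON. send_rows: Moves the arm, as the interface text tells. Its arguments: {"type":"object","properties":{"series":{"type":"array"},"claw":{"type":"number"},"newtons":{"type":"number"}},"required":["series"]}

```bash
mkdir -p pics; ls
cat > h.py <<'E'
import numpy as np, cv2
from bench import bot
from scipy.spatial.transform import Rotation as R
def save(cam,fn):
    im=bot.read_camera(cam); cv2.imwrite('pics/'+fn,cv2.cvtColor(im,cv2.COLOR_RGB2BGR)); return im
def proj(c,P):
    K=np.array(c['camera_matrix']);E=np.array(c['extrinsics']);P=np.atleast_2d(P)
    p=(E[:3,:3]@P.T).T+E[:3,3]; q=np.c_[p[:,0],-p[:,1],-p[:,2]]
    u=(K@q.T).T; return u[:,:2]/u[:,2:]
def unproj(c,uv,z):
    K=np.array(c['camera_matrix']);E=np.array(c['extrinsics']);uv=np.atleast_2d(uv).astype(float)
    q=(np.linalg.inv(K)@np.c_[uv,np.ones(len(uv))].T).T
    d=np.c_[q[:,0],-q[:,1],-q[:,2]]@E[:3,:3]; o=-E[:3,:3].T@E[:3,3]
    return o+d*((z-o[2])/d[:,2])[:,None]
E
python3 - <<'E'
from h import *
s=bot.get_state(); print({k:np.round(v,3) for k,v in s.items()})
for c in ['scene','top','wrist']:
    save(c,c+'0.png'); k=bot.calibration(c); print(c,k.keys(),np.round(k['camera_matrix'],1).tolist(),np.round(k['extrinsics'],3).tolist())
for n in ['blank_grip','blank','nest','pocket','red_knob','swing_pivot','cup','bottle','timer']:
    for c in ['top','scene']:
        print(n,c,[(np.round(d['at'],1).tolist(),round(d['confidence'],2)) for d in bot.place_of(n,c)][:3])
E
```

```text
pics
{'time_s': np.float64(0.0), 'qpos': array([ 0.941,  0.105,  0.096,  1.564, -0.   ,  1.353]), 'joint_velocities': array([-0.001,  0.001,  0.001,  0.001,  0.   , -0.001]), 'joint_efforts': array([-1.0000e-03, -5.5693e+01,  5.0365e+01,  1.7000e-02, -0.0000e+00,
       -0.0000e+00]), 'position': array([239.945, 549.552, 230.476]), 'orientation': array([-6.420e-01, -3.075e+00,  2.000e-03]), 'contact_force': array([ 0.403, -0.251,  0.096]), 'moment': array([ 0.009, -0.005, -0.039]), 'opening': np.float64(85.138)}
scene dict_keys(['camera_matrix', 'extrinsics']) [[400.8, 0.0, 285.8], [0.0, 400.8, 214.0], [0.0, 0.0, 1.0]] [[0.699, -0.715, 0.001, -394.312], [0.373, 0.366, 0.853, -262.463], [-0.61, -0.596, 0.523, -764.802], [0.0, 0.0, 0.0, 1.0]]
top dict_keys(['camera_matrix', 'extrinsics']) [[411.9, 0.0, 275.5], [0.0, 411.9, 203.6], [0.0, 0.0, 1.0]] [[-0.022, -1.0, 0.012, 28.279], [0.987, -0.02, 0.157, -573.342], [-0.156, 0.015, 0.988, -1263.831], [0.0, 0.0, 0.0, 1.0]]
wrist dict_keys(['camera_matrix', 'extrinsics']) [[374.6, 0.0, 281.2], [0.0, 374.6, 213.7], [0.0, 0.0, 1.0]] [[0.4, 0.91
[... 314 characters left out ...]
)]
nest top [([465.6, -96.8, 1.5], 0.82)]
nest scene [([465.5, -97.9, -0.2], 0.64)]
pocket top [([464.2, -98.8, 7.8], 0.73)]
pocket scene [([465.4, -99.9, 12.0], 0.94)]
red_knob top [([507.6, -165.0, 52.5], 0.61), ([401.6, -378.3, 2.6], 0.47)]
red_knob scene [([509.5, -166.1, 54.4], 0.76)]
swing_pivot top [([466.5, -163.2, 56.7], 0.63)]
swing_pivot scene []
cup top [([522.0, 427.6, 0.3], 0.81), ([466.6, -102.2, 2.5], 0.73)]
cup scene [([519.3, 426.3, 2.9], 0.75)]
bottle top [([695.5, -178.3, -0.7], 0.59), ([442.4, 260.9, 42.4], 0.45)]
bottle scene [([696.6, -175.2, -0.2], 0.92), ([448.7, 251.1, 41.7], 0.18)]
timer top [([399.3, -377.4, 2.3], 0.73)]
timer scene [([407.5, -381.7, -3.7], 0.65)]
```

View pics/top0.png

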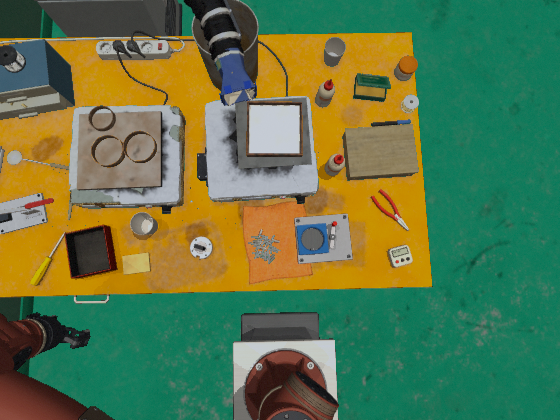

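View pics/scene0.png

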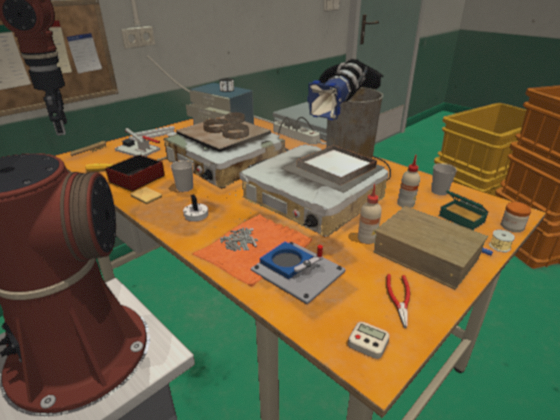

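Run:
```python
import cv2
a=cv2.imread('pics/top0.png')
b=cv2.resize(a[150:290,270:410],(600,600),interpolation=cv2.INTER_CUBIC);cv2.imwrite('pics/nest_top.png',b)
b=cv2.resize(a[180:260,150:240],(675,600),interpolation=cv2.INTER_CUBIC);cv2.imwrite('pics/blank_top.png',b)
a=cv2.imread('pics/scene0.png')
```

```text
(no output)
```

View pics/nest_top.png

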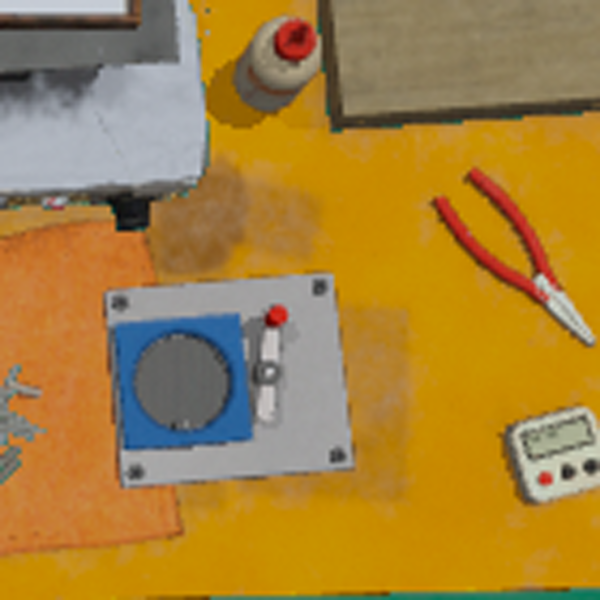

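View pics/blank_top.png

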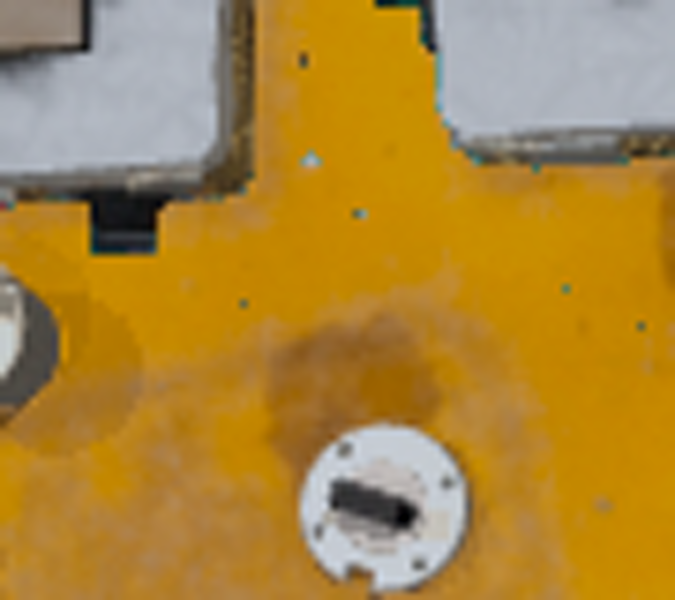

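```bash
cat >> h.py <<'E'
def goal(x,y,z,yaw,s=None):
    """tool shift for TCP at xyz with tool y axis along world angle yaw (mod pi, nearest)"""
    s=s or bot.get_state(); M=R.from_rotvec(s['orientation']).as_matrix()
    cur=np.arctan2(M[1,1],M[0,1]); d=(yaw-cur+np.pi/2)%np.pi-np.pi/2
    print('shift',np.round(M.T@(np.array([x,y,z])-s['position'])/1000,4),'tool turn',round(-d,4),'alt',round(-d+(np.pi if d>0 else -np.pi),3),'cur yaw',round(cur,3),'q6',s['qpos'][5])
E
python3 - <<'E'
from h import *
c=bot.calibration('top')
s=lambda u,v:(150+u/7.5,180+v/7.5)
cen=unproj(c,s(384,507),20)[0]; n=unproj(c,s(357,573),20)[0]
g=unproj(c,[s(335,492),s(410,515)],64)
print(cen,n,np.degrees(np.arctan2(*(cen-n)[[1,0]])), g, np.degrees(np.arctan2(*(g[1]-g[0])[[1,0]]))+90)
t=lambda u,v:(270+u*140/600,150+v*140/600)
p=unproj(c,[t(105,290),t(333,273),t(355,468),t(120,487)],10);print(np.round(p,1),p.mean(0))
for i in range(4):
    d=p[(i+1)%4]-p[i];print(np.hypot(d[0],d[1]),np.degrees(np.arctan2(d[1],d[0])))
st=bot.get_state();print(R.from_rotvec(st['orientation']).as_matrix().round(3))
E
```

```text
[441.06056051 254.78923756  20.        ] [413.54340742 266.00984856  20.        ] -22.184056734410646 [[445.22080932 267.54219725  64.        ]
 [435.16144867 236.82275436  64.        ]] -18.131504225771252
[[ 531.8  -45.4   10. ]
 [ 541.2 -219.1   10. ]
 [ 394.  -228.3   10. ]
 [ 383.9  -52.2   10. ]] [ 462.71798399 -136.23367502   10.        ]
174.03327114173072 -86.91776013948254
147.46864777156267 -176.45460510070708
176.40739574598192 93.28794001214283
148.1018647115206 2.62537325857563
[[-0.916  0.4    0.   ]
 [ 0.4    0.916  0.   ]
 [-0.     0.    -1.   ]]
```

View pics/wrist0.png

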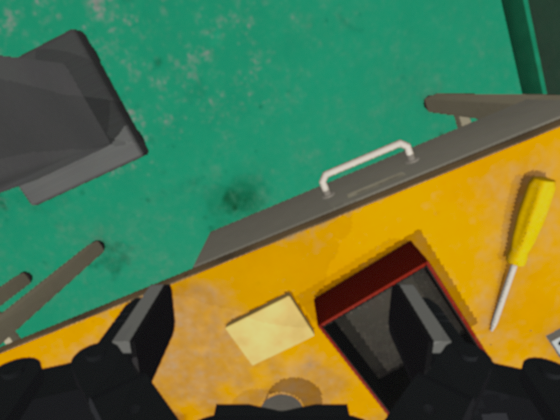

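Run:
```python
from h import *
goal(446,257,160,np.radians(-20))
c=bot.calibration('wrist');E=np.array(c['extrinsics']);M=R.from_rotvec(bot.get_state()['orientation']).as_matrix()
print('cam in tool',M.T@(-E[:3,:3].T@E[:3,3]-bot.get_state()['position']), 'axis', M.T@(-E[2,:3]))
```

```text
shift [-0.3059 -0.186   0.0713] tool turn 1.5081 alt -1.634 cur yaw 1.159 q6 1.353105116588576
cam in tool [  79.20055299    0.14714461 -141.77783526] axis [-3.11842003e-01 -3.56690802e-04  9.50133905e-01]
```

Call:
send_rows([
  [-0.306,-0.186,0.071,1.508],
  [-0.306,-0.186,0.071,1.508],
  [-0.306,-0.186,0.071,1.508],
  [-0.306,-0.186,0.071,1.508],
  [-0.306,-0.186,0.071,1.508],
  [-0.306,-0.186,0.071,1.508],
  [-0.306,-0.186,0.071,1.508],
  [-0.306,-0.186,0.071,1.508],
  [-0.306,-0.186,0.071,1.508],
  [-0.306,-0.186,0.071,1.508],
  [-0.306,-0.186,0.071,1.508],
], claw=0.5)

```text
time_s: 2.42
position: [446.0, 257.1, 160.4]
orientation: [2.571, 1.806, 0.0]
contact_force: [0.5, 1.0, -0.2]
opening: 42.7
```

Run:
```python
from h import *
s=bot.get_state();c=bot.calibration('wrist')
im=save('wrist','w1.png')
print(s['position'],s['qpos'],s['opening'],s['time_s'])
for n in ['blank_grip','blank']:
  for d in bot.place_of(n,'wrist')[:2]: print(n,d['at'],d['confidence'])
np.save('c1.npy',c,allow_pickle=True)
```

```text
[446.04168095 257.11727376 160.37044725] [ 2.68425877e-01 -1.59420292e-01 -2.90341519e-01  1.43974528e+00
  4.38169815e-05  2.18541621e+00] 42.67740207209128 2.425
blank_grip [443.5, 257.1, 39.9] 0.56
blank [447.6, 257.6, 0.5] 0.84
```

View pics/w1.png

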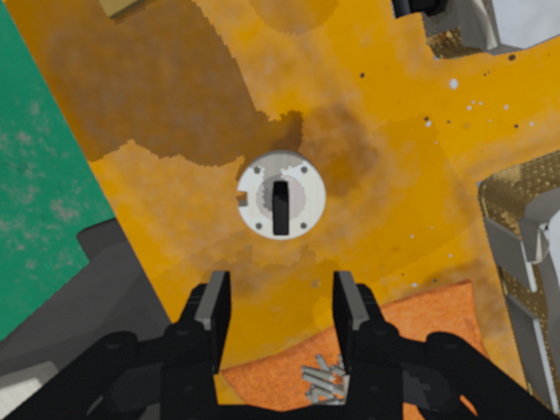

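Run:
```python
from h import *
a=cv2.imread('pics/w1.png');cv2.imwrite('pics/w1c.png',cv2.resize(a[140:250,225:340],(690,660)[0:2] if 0 else (627,600),interpolation=cv2.INTER_CUBIC))
```

```text
(no output)
```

View pics/w1c.png

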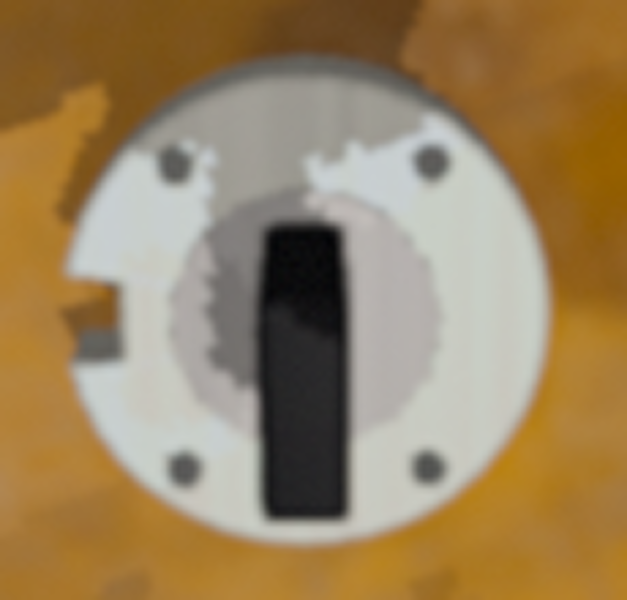

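Run:
```python
from h import *
c=np.load('c1.npy',allow_pickle=True).item()
f=lambda p:np.array(p)/np.array([627/115,600/110])+[225,140]-0.4
h=unproj(c,f([(177,165),(432,162),(429,468),(184,468)]),20);print(h.round(1),h.mean(0))
n=unproj(c,f([(68,277),(75,362)]),20);m=n.mean(0);C=h.mean(0)
print(m,np.linalg.norm(m-C),np.degrees(np.arctan2(*(C-m)[[1,0]])))
for a,b in [(0,1),(3,2),(3,0),(2,1)]:
    d=h[b]-h[a];print(np.degrees(np.arctan2(d[1],d[0])),np.linalg.norm(d))
t=unproj(c,f([(268,230),(338,230)]),64);b=unproj(c,f([(266,515),(345,515)]),64);print('grip',t.mean(0),b.mean(0),t[1]-t[0])
goal(*C[:2],28,np.radians(-20))
```

```text
[[437.2 284.5  20. ]
 [470.9 272.7  20. ]
 [455.9 229.8  20. ]
 [422.  242.   20. ]] [446.48934652 257.24611242  20.        ]
[414.89393496 268.59175237  20.        ] 33.57072500441883 -19.752775844237256
-19.161880604863928 35.703032501817106
-19.844358610394753 35.99730885154149
70.30675586359297 45.1044775235596
70.67884361879332 45.531485178275084
grip [454.27605423 279.46311863  64.        ] [442.16501445 245.0818368   64.        ] [ 7.86144084 -2.837201    0.        ]
shift [0.0003 0.0003 0.1324] tool turn 0.0014 alt -3.14 cur yaw -0.348 q6 2.1867662459492463
```

Call:
send_rows([
  [0.0003,0.0003,0.05,0.0],
  [0.0003,0.0003,0.1,0.0],
  [0.0003,0.0003,0.125,0.0],
  [0.0003,0.0003,0.134,0.0],
  [0.0003,0.0003,0.134,0.0],
  [0.0003,0.0003,0.134,0.0],
])

```text
time_s: 3.32
position: [447.6, 257.4, 27.9]
orientation: [2.573, 1.802, 0.003]
contact_force: [0.2, 0.1, 1.0]
opening: 42.6
```

Call:
send_rows([
  [0,0,0,0],
  [0,0,0,0],
  [0,0,0,0],
  [0,0,0,0],
  [0,0,0,0],
  [0,0,0,0],
], claw=0.0, newtons=30)

```text
time_s: 4.08
position: [447.2, 257.3, 27.2]
orientation: [2.573, 1.802, 0.002]
contact_force: [0.5, 0.5, 7.1]
opening: 11.5
```

Run:
```python
from h import *
s=bot.get_state();print({k:np.round(v,3) for k,v in s.items()})
# view position: nest ahead of camera along tool +x. yaw tool y =0 -> tool x=+y
goal(466,-98-75,190,np.radians(0))
```

```text
{'time_s': np.float64(4.075), 'qpos': array([ 0.268, -0.086, -0.468,  1.187,  0.   ,  2.188]), 'joint_velocities': array([-0.   ,  0.002, -0.   ,  0.   ,  0.001,  0.   ]), 'joint_efforts': array([ -0.135, -41.106,  45.418,  -0.225,  -0.089,   0.   ]), 'position': array([447.165, 257.343,  27.165]), 'orientation': array([2.573e+00, 1.802e+00, 2.000e-03]), 'contact_force': array([0.524, 0.486, 7.114]), 'moment': array([ 0.029,  0.192, -0.029]), 'opening': np.float64(11.542)}
shift [-0.3978  0.165  -0.163 ] tool turn -0.349 alt 2.793 cur yaw -0.349 q6 2.1879688318392327
```

Call:
send_rows([
  [0,0,-0.03,0],
  [0,0,-0.08,0],
  [-0.04,0.016,-0.12,-0.05],
  [-0.1,0.041,-0.15,-0.12],
  [-0.15,0.062,-0.163,-0.18],
  [-0.2,0.083,-0.163,-0.25],
  [-0.25,0.104,-0.163,-0.3],
  [-0.3,0.124,-0.163,-0.349],
  [-0.35,0.145,-0.163,-0.349],
  [-0.385,0.16,-0.163,-0.349],
  [-0.398,0.165,-0.163,-0.349],
  [-0.398,0.165,-0.163,-0.349],
  [-0.398,0.165,-0.163,-0.349],
], newtons=40)

```text
time_s: 5.7
position: [465.4, -172.1, 189.2]
orientation: [-2.22, -2.222, -0.0]
contact_force: [0.6, -0.1, -3.4]
opening: 11.8
```

Run:
```python
from h import *
s=bot.get_state();c=bot.calibration('wrist')
im=save('wrist','w2.png')
print({k:np.round(v,3) for k,v in s.items()})
for n in ['nest','pocket','red_knob','swing_pivot','blank_grip']:
  for d in bot.place_of(n,'wrist')[:2]: print(n,d['at'],d['confidence'])
np.save('c2.npy',c,allow_pickle=True)
u=proj(c,[[466,-98,10]])[0];print(u)
x,y=int(u[0]-70),max(0,int(u[1]-70));print(x,y)
cv2.imwrite('pics/w2c.png',cv2.resize(cv2.cvtColor(im,cv2.COLOR_RGB2BGR)[y:y+140,x:x+140],(600,600),interpolation=cv2.INTER_CUBIC))
```

```text
{'time_s': np.float64(5.7), 'qpos': array([-0.619, -0.219, -0.291,  1.499,  0.   ,  0.951]), 'joint_velocities': array([ 0.008, -0.005, -0.001, -0.   ,  0.   , -0.005]), 'joint_efforts': array([-9.0900e-01, -4.0011e+01,  5.1767e+01, -5.8000e-02, -3.3000e-02,
       -4.0000e-03]), 'position': array([ 465.435, -172.088,  189.185]), 'orientation': array([-2.22 , -2.222, -0.   ]), 'contact_force': array([ 0.637, -0.057, -3.364]), 'moment': array([ 0.035, -0.002, -0.012]), 'opening': np.float64(11.811)}
nest [465.2, -99.7, 1.0] 0.88
pocket [460.8, -173.0, 204.8] 0.64
red_knob [507.0, -167.6, 53.8] 0.64
swing_pivot [469.2, -164.5, 52.9] 0.79
blank_grip [462.1, -171.2, 201.9] 0.96
[281.13935719  98.18159969]
211 28
```

View pics/w2.png

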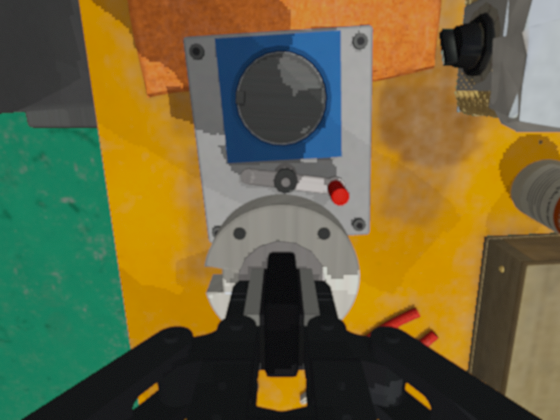

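View pics/w2c.png

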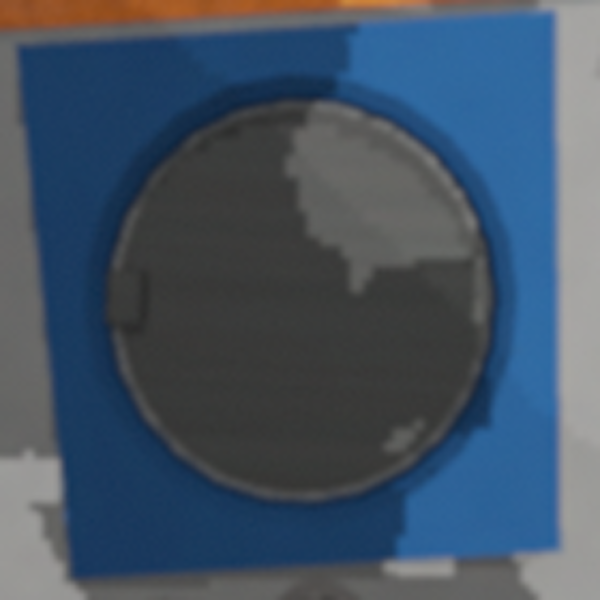

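```bash
python3 - <<'E'
from h import *
c=np.load('c2.npy',allow_pickle=True).item()
f=lambda p:np.array(p)*140/600.+[211,28]-0.4
b=unproj(c,f([(20,47),(553,14),(558,550),(72,578)]),26);print(b.round(1),b.mean(0))
for i in range(4):
    d=b[(i+1)%4]-b[i];print(np.hypot(d[0],d[1]).round(1),np.degrees(np.arctan2(d[1],d[0])).round(2))
ci=unproj(c,f([(112,300),(490,300),(305,100),(305,500),(170,160),(170,440),(440,160),(440,440)]),10);
A=np.c_[2*ci[:,:2],np.ones(8)];x=np.linalg.lstsq(A,(ci[:,:2]**2).sum(1),rcond=None)[0];print('circ',x[:2],np.sqrt(x[2]+x[0]**2+x[1]**2))
C=(x[:2])
for z,p in [(19,[(108,270),(148,268),(146,330),(110,327)]),]:
    k=unproj(c,f(p),z);m=k.mean(0);print(k.round(1),m,np.linalg.norm(m[:2]-C), np.degrees(np.arctan2(*(C-m[:2])[::-1])))
    m2=b.mean(0)[:2];print(np.linalg.norm(m[:2]-m2),np.degrees(np.arctan2(*(m2-m[:2])[::-1])))
pl=unproj(c,[(186,39),(371,27),(368.5,234)],10);print('plate',pl)
print('piv',unproj(c,(286,181),42),'knob',unproj(c,(337,184),69.5))
# held blank: notch & holes
h=unproj(c,[(239.5,234),(323.5,234)],0);d=h[1]-h[0];print('hole line yaw',np.degrees(np.arctan2(d[1],d[0])))
E
cd pics; python3 -c "
import cv2;a=cv2.imread('w2.png');cv2.imwrite('w2d.png',cv2.resize(a[180:340,190:370],(675,600),interpolation=2))"
```

```text
[[ 417.   -55.4   26. ]
 [ 509.2  -50.2   26. ]
 [ 514.7 -142.7   26. ]
 [ 422.  -148.2   26. ]] [465.72333874 -99.10619653  26.        ]
92.3 3.27
92.7 -86.58
92.9 -176.63
92.9 93.05
circ [466.13732348 -98.89662591] 36.34103565805041
[[ 430.1  -92.1   19. ]
 [ 437.5  -91.8   19. ]
 [ 436.8 -102.8   19. ]
 [ 430.1 -102.2   19. ]] [433.64579274 -97.23651088  19.        ] 32.533913872744435 -2.924914330074839
32.131988446756516 -3.335792311006785
plate [[ 391.52969213  -53.81871688   10.        ]
 [ 535.60965235  -45.20327428   10.        ]
 [ 546.30824738 -217.10186503   10.        ]]
piv [[ 469.91288304 -159.9136843    42.        ]] knob [[ 506.09335288 -155.64300089   69.5       ]]
hole line yaw 0.06370890577120378
```

View pics/w2d.png

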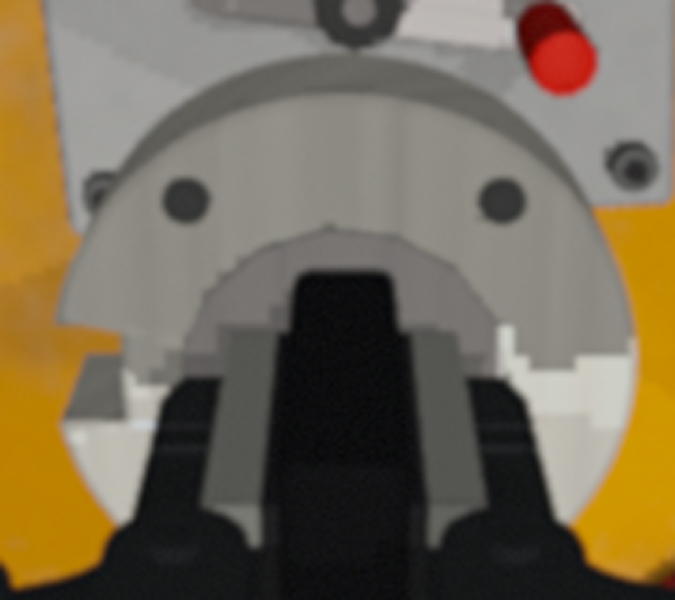

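Run:
```python
from h import *
c=np.load('c2.npy',allow_pickle=True).item()
f=lambda p:np.array(p)*180/675.+[190,180]-0.4
h=unproj(c,f([(186,200),(502,201)]),182);print(h, h.mean(0)-[465.435,-172.088,0])
nn=unproj(c,f([(60,321),(65,420)]),182);print(nn-[465.435,-172.088,0],nn.mean(0))
goal(466,-99,80,np.radians(-3))
```

```text
[[ 448.31277458 -149.82329823  182.        ]
 [ 484.20033554 -149.90501961  182.        ]] [  0.82155506  22.22384108 182.        ]
[[-32.37149844   7.1037484  182.        ]
 [-32.58303814  -5.97005415 182.        ]] [ 432.95773171 -171.52115287  182.        ]
shift [0.0738 0.0005 0.1094] tool turn 0.0533 alt -3.088 cur yaw 0.001 q6 0.9504437856641296
```

Call:
send_rows([
  [0.04,0,0.03,0.053],
  [0.0735,0,0.08,0.053],
  [0.0735,0,0.115,0.053],
  [0.0735,0,0.127,0.053],
  [0.0735,0,0.127,0.053],
  [0.0735,0,0.127,0.053],
  [0.0735,0,0.127,0.053],
])

```text
time_s: 6.88
position: [466.4, -100.5, 63.7]
orientation: [2.279, 2.16, 0.001]
contact_force: [-0.6, 0.2, -1.8]
opening: 11.6
```

Run:
```python
from h import *
s=bot.get_state();print({k:np.round(v,3) for k,v in s.items()})
goal(465.4,-98.7,50,np.radians(-3))
c=bot.calibration('wrist');save('wrist','w3.png')
```

```text
{'time_s': np.float64(6.875), 'qpos': array([-0.487, -0.244, -0.541,  1.271,  0.   ,  1.137]), 'joint_velocities': array([ 0.   ,  0.001, -0.007, -0.003, -0.001, -0.001]), 'joint_efforts': array([ 1.9000e-02, -3.7929e+01,  5.0435e+01, -2.0000e-03,  1.0000e-03,
       -0.0000e+00]), 'position': array([ 466.356, -100.521,   63.711]), 'orientation': array([2.279e+00, 2.160e+00, 1.000e-03]), 'contact_force': array([-0.645,  0.186, -1.786]), 'moment': array([-0.037, -0.023, -0.036]), 'opening': np.float64(11.593)}
shift [ 0.0018 -0.0011  0.0137] tool turn -0.0012 alt 3.14 cur yaw -0.054 q6 1.1368509494389913
```

View pics/w3.png

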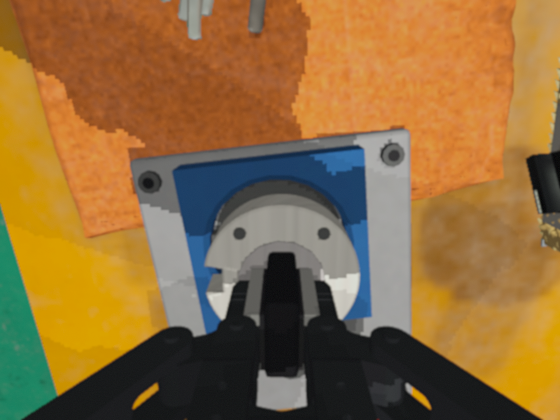

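Run:
```python
from h import *
a=cv2.imread('pics/w3.png');cv2.imwrite('pics/w3c.png',cv2.resize(a[125:335,125:415],(800,579),interpolation=2))
p=[bot.get_state()['position'] for i in range(3)];print(p)
c=bot.calibration('wrist')
g=np.radians(3.2);Rn=np.array([[np.cos(g),-np.sin(g)],[np.sin(g),np.cos(g)]])
for q in [(47,47),(-47,47)]: print(proj(c,[*(Rn@q+[466,-99]),26]))
th=np.linspace(0,2*np.pi,9);print(proj(c,np.c_[466+36.5*np.cos(th),-99+36.5*np.sin(th),26+0*th]).round(1))
```

```text
[array([ 466.19351029, -100.38842753,   63.45336931]), array([ 466.19351029, -100.38842753,   63.45336931]), array([ 466.19351029, -100.38842753,   63.45336931])]
[[366.07710649 149.48575712]]
[[172.00988274 170.75599093]]
[[349.3 246.1]
 [328.  199.3]
 [274.9 181.1]
 [224.6 204.7]
 [209.2 253. ]
 [234.2 295.6]
 [282.7 310.5]
 [329.4 291. ]
 [349.3 246.1]]
```

View pics/w3c.png

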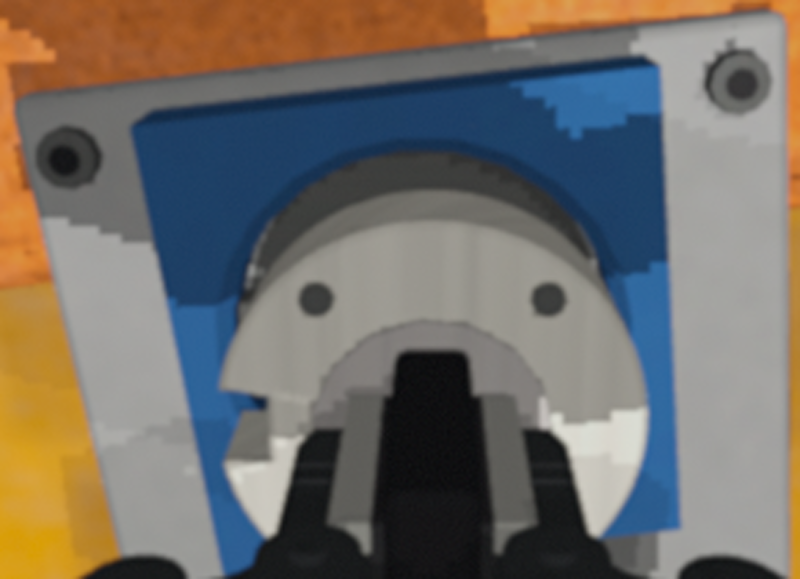

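Call:
send_rows([
  [0.0017,-0.0009,0.004,0],
  [0.0017,-0.0009,0.008,0],
  [0.0017,-0.0009,0.01,0],
  [0.0017,-0.0009,0.012,0],
  [0.0017,-0.0009,0.014,0],
  [0.0017,-0.0009,0.014,0],
])

```text
time_s: 7.68
position: [464.6, -98.0, 48.2]
orientation: [-2.279, -2.162, -0.0]
contact_force: [0.7, 0.9, -2.6]
opening: 11.5
```

Call:
send_rows([
  [0,0,0.001,0],
  [0,0,0.002,0],
  [0,0,0.003,0],
  [0,0,0.004,0],
  [0,0,0.004,0],
])

```text
time_s: 8.3
position: [464.7, -98.0, 44.2]
orientation: [-2.279, -2.162, -0.0]
contact_force: [0.6, 0.2, -2.3]
opening: 11.5
```

Call:
send_rows([
  [0,0,0.001,0],
  [0,0,0.002,0],
  [0,0,0.003,0],
  [0,0,0.003,0],
])

```text
time_s: 8.8
position: [464.7, -98.0, 41.2]
orientation: [-2.279, -2.162, -0.0]
contact_force: [-0.3, -0.8, -1.8]
opening: 11.7
```

Call:
send_rows([
  [0,0,0.001,0],
  [0,0,0.002,0],
  [0,0,0.003,0],
  [0,0,0.003,0],
])

```text
time_s: 9.3
position: [464.6, -98.0, 38.2]
orientation: [-2.279, -2.162, -0.0]
contact_force: [0.2, 0.4, -2.2]
opening: 11.6
```

Call:
send_rows([
  [0,0,0.0005,0],
  [0,0,0.001,0],
  [0,0,0.0012,0],
  [0,0,0.0012,0],
])

```text
time_s: 9.8
position: [464.7, -98.1, 37.2]
orientation: [2.28, 2.162, 0.0]
contact_force: [-0.4, -0.3, -0.7]
opening: 11.5
```

Call:
send_rows([
  [0,0,0.0003,0],
  [0,0,0.0003,0],
  [0,0,0.0003,0],
  [0,0,0.0003,0],
], claw=0.35)

```text
time_s: 10.3
position: [464.7, -98.1, 36.8]
orientation: [2.279, 2.162, 0.0]
contact_force: [0.2, -0.4, 0.6]
opening: 29.7
```

Call:
send_rows([
  [0,0,-0.03,0],
  [0,0,-0.08,0],
  [-0.04,0,-0.12,0],
  [-0.08,0,-0.12,0],
  [-0.08,0,-0.12,0],
  [-0.08,0,-0.12,0],
])

```text
time_s: 11.05
position: [460.2, -177.6, 156.5]
orientation: [-2.279, -2.161, -0.0]
contact_force: [0.5, 0.3, 0.3]
opening: 30.2
```

Run:
```python
from h import *
s=bot.get_state();c=bot.calibration('wrist');im=save('wrist','w4.png');np.save('c4.npy',c,allow_pickle=True)
print(s['position'],s['contact_force'],s['opening'],s['time_s'])
for n in ['nest','red_knob','swing_pivot','blank_grip']:
  for d in bot.place_of(n,'wrist')[:2]: print(n,d['at'],d['confidence'])
u=proj(c,[[466,-120,30]])[0];x,y=max(0,int(u[0]-100)),max(0,int(u[1]-95));print(x,y)
cv2.imwrite('pics/w4c.png',cv2.resize(cv2.cvtColor(im,cv2.COLOR_RGB2BGR)[y:y+180,x:x+200],(666,600),interpolation=cv2.INTER_CUBIC))
```

```text
[ 460.21350581 -177.57895236  156.45689297] [0.51138617 0.3224124  0.31023841] 30.242603043548957 11.05
red_knob [507.8, -168.0, 56.1] 0.97
swing_pivot [469.2, -163.7, 54.4] 0.94
blank_grip [463.7, -100.3, 47.8] 0.57
184 29
```

View pics/w4c.png

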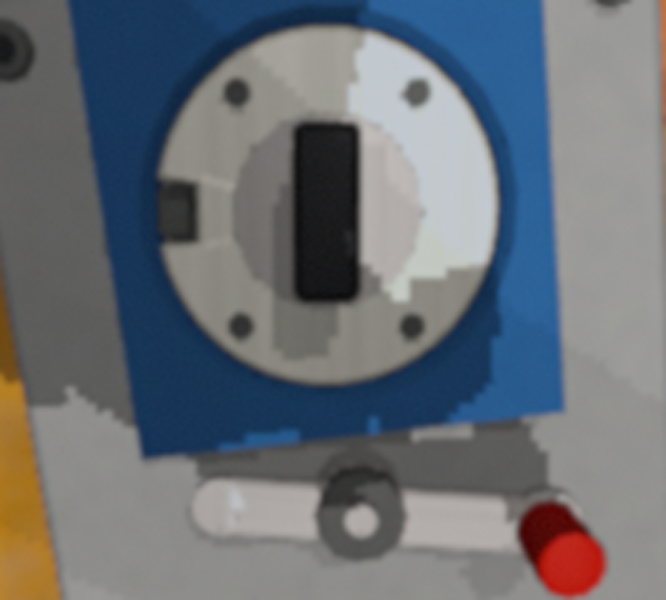

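Run:
```python
from h import *
c=np.load('c4.npy',allow_pickle=True).item()
f=lambda p:np.array(p)/3.3333+[184,29]-0.35
k=unproj(c,f((571,562)),69.5)[0];print('knob',k)
p=unproj(c,f([(235,92),(417,92),(412,326),(241,326)]),30);print(p.round(1),p.mean(0),np.linalg.norm(p[1]-p[0]),np.linalg.norm(p[2]-p[1]))
p=unproj(c,f([(235,92),(417,92),(412,326),(241,326)]),39);print(np.linalg.norm(p[1]-p[0]),np.linalg.norm(p[2]-p[1]))
piv=np.array([466+62*np.sin(np.radians(3.2)),-99-62*np.cos(np.radians(3.2))]);d=k[:2]-piv
print(piv,np.linalg.norm(d),np.degrees(np.arctan2(d[1],d[0])), unproj(c,f((360,520)),45))
a=np.degrees(np.arctan2(d[1],d[0]))
goal(*k[:2],110,np.radians(a+90));
```

```text
knob [ 508.4121881  -164.32201284   69.5       ]
[[ 448.4  -75.1   30. ]
 [ 484.5  -77.1   30. ]
 [ 482.1 -122.5   30. ]
 [ 446.2 -120.6   30. ]] [465.3225353  -98.81754835  30.        ] 36.16976408792679 45.463602357367954
34.956332259466755 43.93837863728027
[ 469.46093331 -160.90332738] 39.100993082851524 -5.01589996187713 [[ 469.09364931 -160.00399479   45.        ]]
shift [0.0153 0.0472 0.0467] tool turn -1.5352 alt 1.606 cur yaw -0.052 q6 0.9894834134841758
```

Call:
send_rows([
  [0.016,0.048,0.02,-1.52],
  [0.016,0.048,0.04,-1.52],
  [0.016,0.048,0.046,-1.52],
  [0.016,0.048,0.046,-1.52],
  [0.016,0.048,0.046,-1.52],
  [0.016,0.048,0.046,-1.52],
  [0.016,0.048,0.046,-1.52],
  [0.016,0.048,0.046,-1.52],
  [0.016,0.048,0.046,-1.52],
  [0.016,0.048,0.046,-1.52],
  [0.016,0.048,0.046,-1.52],
], claw=0.45)

```text
time_s: 12.68
position: [509.2, -164.4, 110.8]
orientation: [0.166, 3.137, 0.0]
contact_force: [0.1, -0.5, 0.7]
opening: 38.3
```

Run:
```python
from h import *
s=bot.get_state();c=bot.calibration('wrist');im=save('wrist','w5.png')
print(s['position'],s['contact_force'],s['opening'],s['qpos'])
goal(508.8,-165,46,np.radians(84))
print(proj(c,[[508.8,-165,69.5],[469.5,-161,45]]))
for d in bot.place_of('red_knob','wrist')[:2]: print(d['at'],d['confidence'])
```

```text
[ 509.21179995 -164.40188318  110.75888475] [ 0.12929627 -0.49062913  0.6794444 ] 38.27512044524086 [-5.56966367e-01 -8.14651112e-02 -3.08401798e-01  1.34388806e+00
  7.12640403e-05 -4.50961882e-01]
shift [ 0.0004 -0.0006  0.0648] tool turn -0.0009 alt 3.141 cur yaw 1.465 q6 -0.45144840640692896
[[280.38572451 247.43697872]
 [280.1058447  164.89693557]]
[508.0, -165.2, 57.2] 0.97
```

View pics/w5.png

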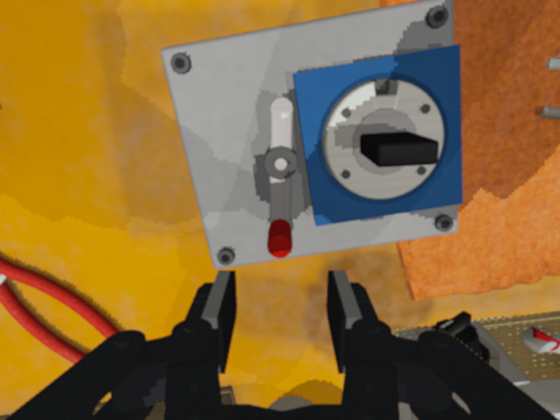

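Call:
send_rows([
  [0.0004,-0.0006,0.03,0],
  [0.0004,-0.0006,0.05,0],
  [0.0004,-0.0006,0.06,0],
  [0.0004,-0.0006,0.064,0],
  [0.0004,-0.0006,0.064,0],
])

```text
time_s: 13.4
position: [509.0, -165.2, 47.3]
orientation: [0.163, 3.137, -0.0]
contact_force: [-0.0, 0.3, 0.9]
opening: 38.4
```

Call:
send_rows([
  [0,0,0,0],
  [0,0,0,0],
  [0,0,0,0],
  [0,0,0,0],
  [0,0,0,0],
], claw=0.0, newtons=20)

```text
time_s: 14.02
position: [509.2, -165.4, 47.5]
orientation: [0.163, 3.136, -0.001]
contact_force: [-0.5, 0.2, 6.2]
opening: 13.3
```

Run:
```python
from h import *
s=bot.get_state();P=s['position'];print(P,s['contact_force'],s['opening'])
M=R.from_rotvec(s['orientation']).as_matrix()
piv=np.array([469.46,-160.9]);d=P[:2]-piv;a0=np.arctan2(d[1],d[0]);print(np.linalg.norm(d),a0,'arm',np.radians(3.2)-a0)
r=np.linalg.norm(d); aE=np.radians(3.2)-1.53
n=16
for i in range(1,n+1):
    a=a0+(aE-a0)*i/n
    t=np.r_[piv+r*np.array([np.cos(a),np.sin(a)]),P[2]]
    print(np.round(np.r_[M.T@(t-P)/1000,a0-a],4).tolist())
```

```text
[ 509.24672412 -165.37203589   47.52432338] [-0.46973991  0.22713674  6.17696956] 13.345842342676937
40.03726415671228 -0.11193041218481296 arm 0.16778094824863152
[0.0002, -0.0034, 0.0, 0.0851]
[0.0006, -0.0068, 0.0, 0.1703]
[0.0014, -0.0101, 0.0, 0.2554]
[0.0024, -0.0134, 0.0, 0.3406]
[0.0037, -0.0165, 0.0, 0.4257]
[0.0053, -0.0195, 0.0, 0.5108]
[0.0071, -0.0224, 0.0, 0.596]
[0.0091, -0.0251, 0.0, 0.6811]
[0.0114, -0.0277, 0.0, 0.7662]
[0.0139, -0.03, -0.0, 0.8514]
[0.0166, -0.0321, -0.0, 0.9365]
[0.0194, -0.034, -0.0, 1.0217]
[0.0224, -0.0356, -0.0, 1.1068]
[0.0255, -0.037, -0.0, 1.1919]
[0.0288, -0.0381, -0.0, 1.2771]
[0.0321, -0.0389, -0.0, 1.3622]
```

Gripped at radius 40.0 mm, as it must be. Swing the first half and check the forces.

Call:
send_rows([
  [0.0002,-0.0034,0,0.085],
  [0.0006,-0.0068,0,0.17],
  [0.0014,-0.0101,0,0.255],
  [0.0024,-0.0134,0,0.341],
  [0.0037,-0.0165,0,0.426],
  [0.0053,-0.0195,0,0.511],
  [0.0071,-0.0224,0,0.596],
  [0.0091,-0.0251,0,0.681],
])

```text
time_s: 15.02
position: [497.5, -189.6, 47.5]
orientation: [1.205, 2.9, -0.001]
contact_force: [-0.9, -0.3, 5.0]
opening: 13.2
```

Run:
```python
from h import *
s=bot.get_state();P=s['position'];print(P,s['contact_force'],s['opening'])
M=R.from_rotvec(s['orientation']).as_matrix()
piv=np.array([469.46,-160.9]);d=P[:2]-piv;a0=np.arctan2(d[1],d[0]);print(np.linalg.norm(d),a0,'arm',np.radians(3.2)-a0)
r=40.; aE=np.radians(3.2)-1.54
n=9
for i in range(1,n+1):
    a=a0+(aE-a0)*i/n
    t=np.r_[piv+r*np.array([np.cos(a),np.sin(a)]),P[2]]
    print(np.round(np.r_[M.T@(t-P)/1000,a0-a],4).tolist())
```

```text
[ 497.46846569 -189.59190752   47.52892134] [-0.94255929 -0.34599758  4.9505528 ] 13.229816371492397
40.09613082688857 -0.7974511481685014 arm 0.8533016842323199
[0.0002, -0.003, -0.0, 0.0763]
[0.0006, -0.0061, -0.0, 0.1526]
[0.0012, -0.0091, -0.0, 0.2289]
[0.0021, -0.012, -0.0, 0.3052]
[0.0031, -0.0149, -0.0, 0.3815]
[0.0044, -0.0176, -0.0, 0.4578]
[0.0059, -0.0203, -0.0, 0.5341]
[0.0075, -0.0229, -0.0, 0.6104]
[0.0094, -0.0253, -0.0, 0.6867]
```

Call:
send_rows([
  [0.0002,-0.003,0,0.076],
  [0.0006,-0.0061,0,0.153],
  [0.0012,-0.0091,0,0.229],
  [0.0021,-0.012,0,0.305],
  [0.0031,-0.0149,0,0.381],
  [0.0044,-0.0176,0,0.458],
  [0.0059,-0.0203,0,0.534],
  [0.0075,-0.0229,0,0.61],
  [0.0094,-0.0253,0,0.687],
  [0.0094,-0.0253,0,0.687],
  [0.0094,-0.0253,0,0.687],
])

```text
time_s: 16.4
position: [472.6, -201.2, 47.5]
orientation: [2.108, 2.327, -0.002]
contact_force: [-2.8, -2.6, 6.1]
opening: 13.3
```

Call:
send_rows([
  [0,0,0,0],
  [0,0,0,0],
  [0,0,0,0],
  [0,0,0,0],
], claw=0.4)

```text
time_s: 16.9
position: [472.5, -200.2, 46.6]
orientation: [-2.109, -2.328, -0.0]
contact_force: [-0.5, 0.3, 0.9]
opening: 34.5
```

Call:
send_rows([
  [0,0,-0.02,0],
  [0,0,-0.06,0],
  [0,0,-0.12,0],
  [-0.04,0,-0.15,0],
  [-0.04,0,-0.15,0],
  [-0.04,0,-0.15,0],
])

```text
time_s: 17.65
position: [476.1, -239.7, 195.8]
orientation: [-2.108, -2.327, -0.0]
contact_force: [-0.5, 0.8, 0.1]
opening: 34.6
```

Run:
```python
from h import *
s=bot.get_state();c=bot.calibration('wrist');im=save('wrist','w6.png');save('scene','s6.png');np.save('c6.npy',c,allow_pickle=True)
print(s['position'],s['contact_force'],s['opening'],s['time_s'])
for n in ['red_knob','swing_pivot','blank_grip','cup','bottle','timer']:
  for cam in ['wrist','scene']:
    for d in bot.place_of(n,cam)[:1]: print(n,cam,d['at'],d['confidence'])
```

```text
[ 476.13127776 -239.67184459  195.78353261] [-0.48543282  0.81014014  0.06797726] 34.569609453424306 17.65
red_knob wrist [474.2, -201.1, 55.3] 0.57
red_knob scene [470.6, -198.9, 51.4] 0.58
swing_pivot wrist [470.1, -163.2, 54.0] 0.94
swing_pivot scene [468.8, -161.6, 52.6] 0.63
blank_grip wrist [403.5, -379.2, -0.7] 0.68
blank_grip scene [468.2, -100.3, 49.4] 0.78
cup scene [519.4, 427.7, 3.8] 0.63
bottle wrist [696.8, -176.7, -1.9] 0.92
bottle scene [700.9, -177.0, 0.3] 0.61
timer wrist [405.3, -376.5, -0.9] 0.93
timer scene [402.9, -381.0, -2.2] 0.6
```

View pics/w6.png

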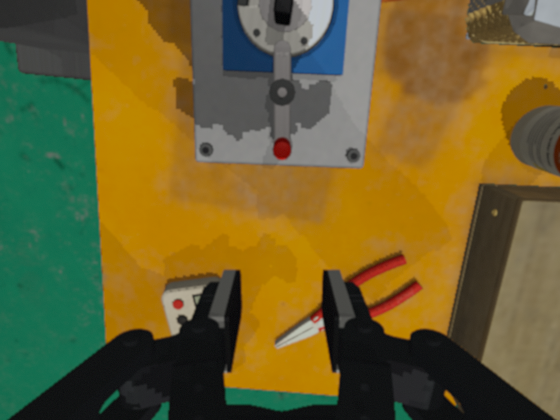

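Run:
```python
from h import *
print(bot.job_done())
```

```text
the job is handed in; nothing more can be done
None
```

The blank is home in the pocket, the swing arm is locked over it, and the job is handed in at about 18 s.

- **Seating the blank:** The wrist camera showed the key at about −3° before I set the blank down. I lined the notch up to it and lowered in small steps. The notch went straight over the key with no noticeable contact force, so no turning search was needed.
- **Check after release:** The disc measured right for its fully home height (top at 30 mm). Its centre was within about 1 mm of the pocket axis, and the key showed inside the notch.
- **Swing arm:** I gripped the red knob and swung it from about 0.17 to about 1.5 rad. The last picture shows the nose over the disc's rim.
- **At hand-in:** The gripper was open and clear of everything. The cup, bottle and timer read where they stood at the start, within detector error.
- **Detector disagreement:** In the last wrist picture, the detector reported the grip where the timer stands, although the grip was only partly in view. The scene camera put it at (468, −100, 49) mm, which fits the home position.

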